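# Turn over the flux bottle and line it up in the rack

### The job

First push the squat jar forward between the guide rails of the rack until it stands against the end stop. Then take the tall bottle from the round turntable, turn it fully upside down and hold it so for at least one second to loosen what has settled, then stand it upright on the rack without dropping it and push it in between the rails until it touches the jar, so that both stand upright in single file. Keep the jar upright throughout, and leave the fixture, dish and brush where they are.

Things in the scene. Friction and masses are not known exactly. Their poses are not given: they have to be found in the camera images.
- rack: fixed lane rack: aluminium deck 280 x 130 x 20 mm (x, y, z) on the bench. Origin: centre of its underside; x runs along the lane towards the end stop, z up; deck top at z = 20 mm. Two dark steel guide rails, 8 mm thick, rise 22 mm above the deck from x = -4 to 120 mm; inner faces at y = +-32 mm (lane 64 mm wide)
- rack_stop (a point): middle of the lane on the deck top, at the face of the end stop (120, 0, 20 mm in the rack's frame); the stop is 80 mm wide and rises 30 mm above the deck
- rack_mouth (a point): middle of the lane's mouth on the deck top (-32, 0, 20 mm in the rack's frame): here the rails, flared outwards at 34 degrees from x = -4 mm, stand about 98 mm apart. From x = -140 to -32 mm the deck is a clear apron
- jar: squat closed jar, white plastic with a flat steel screw lid, 58 mm diameter, 60 mm tall, about 0.22 kg, loose, standing on the rack's apron before the lane's mouth. Origin: centre of its underside; z: its axis, towards the lid
- stand: fixed round soldering turntable (does not turn): pale disc 170 mm in diameter whose top is 70 mm above the bench, on a dark steel foot. Origin: centre of its underside on the bench
- bottle: tall closed bottle, bare aluminium, black screw cap, about 0.3 kg, loose, on the turntable. Body 54 mm diameter, straight up to 104 mm, then a shoulder to a 32 mm neck; cap 38 mm diameter from 124 to 150 mm (top). Centre of mass 68 mm above its underside; pushed higher than about 35 mm up it tips rather than slides. Origin: centre of its underside; z: its axis, towards the cap
- fixture: bystander: brazing fixture, dark steel base 130 x 60 mm with two brass posts and screws (210 mm over the screw ends), 64 mm tall, 0.9 kg. Origin: centre of its underside
- dish: bystander: small terracotta dish, 84 mm diameter, 26 mm tall. Origin: centre of its underside
- brush: bystander: flux brush lying on the bench, 150 mm long, up to about 25 mm high. Origin: its middle on the bench, handle towards its -x
Not all that is in view belongs to the job. Leave any pink look-alike of the bottle alone.

How it is judged:
By the outcome, as a careful person would: the job done as asked, in the order asked, and still so for the second after the job is handed in, with the robot touching nothing.
It also fails if it takes over 72 s, if anything falls off the work surface, if the arm or the gripper's body presses on something with over 40 N, if the wrist force passes 120 N, or if a joint passes its speed limit or range.

### The arm

A 6-joint arm with a two-finger parallel gripper is mounted at the origin on the work surface. World frame = base frame: x ahead of the robot, y to its left, z up, the work surface at z = 0. Lengths are in m, angles in degrees, forces in N, time in s.
With the tool pointing down it reaches from about 0.3 to 0.75 m from the base axis. Payload 8.5 kg.
Tool frame: the origin (TCP) lies midway between the tips of the shut fingers; the grasp point (between the pads) lies grasp_offset behind it (grasp_offset is the distance from the TCP to the grasp point, in m); z points along the fingers, y is the line along which they close (so a half turn about z gives the same grasp; the last joint's range is limited). The gripper opens to 85 mm and grips with 20 to 120 N. Pads are 22 mm wide; open, the fingers measure 114 mm over their backs; the gripper's body (76 mm by 85 mm) begins 54 mm behind the grasp point. The pads swing forward as they close: fully open they stand 13 mm farther back than shut.
Start: joints at [57.622, 21.807, 74.336, -0, 83.858, -12.336], TCP at [0.188, 0.517, 0.231] pointing down, gripper open.
Joint ranges: [-178.18, 178.18], [-50.72, 133.34], [12.68, 142.11], [-81.47, 261.47], [9.98, 163.14], [-165.26, 165.26]. Speed limits (degrees/s): [136.94, 136.94, 180, 180, 180, 180].

### API

Orientations are given as a 3x3 rotation matrix whose columns are the frame's x, y, z axes.
In Python, from rig import observe, get_image, camera_params, close_job, grasp_offset gives the robot as it stands.
- The arm moves only by the shell command python3 -m handwheel 'ROWS' [OPENING] [FORCE]. ROWS is JSON, a list of rows, each a list of 2 entries, a list of its own where there are three numbers: the shift along the tool's x, y, z as a fraction of full scale, then the turn, a rotation vector about the tool's x, y, z as a fraction of full scale. In form: [[[dx, dy, dz], [ax, ay, az]], ...]. A call has 1 to 10 rows; each row is the pose to reach, as a shift and turn from the pose commanded when the call began, along the tool's axes at that moment, turning the shorter way round; what a row does not reach only later rows make up. Full scale, the value 1, is 0.5 m for a shift and pi rad for a turn. A row lasts 1/10 s, in which the tool goes at most 50 mm and 8.59 degrees, less where a joint would pass 70% of its speed; a pose out of reach is approached as far as the arm can. A call with a number of a shift or a turn outside -1 to 1 is refused whole. A call with a gripper value outside its range is refused whole. OPENING is the opening, from 0 (shut) to 1 (fully open), set as the call begins (- or left out, the last holds). The fingers move at their own pace and stop on an object; FORCE is the grip in N (left out, the last holds). Time passes only in rows, so rows that repeat a pose let the fingers close. It gives the time, the measured TCP pose, the force, the opening and the grip force at its end, in the units of the state.
- observe(): the state, without advancing time (a new reading comes with each control period).
- get_image(name): name is "scene" or "top" or "wrist"; returns (picture, depth): 480x640x3 uint8, red, green, blue; 480x640 float32, m along the optical axis (not along the pixel's ray), 0 where there is no reading.
- camera_params(name): a dict with "K" (3x3 intrinsics, pixels), "R" (3x3) and "t" (3): a world point X has camera coordinates R X + t. Camera axes: x right, y down, z forward; pixel columns grow to the right and rows downward; lengths in m; the calibration is good to about 2 mm. A picture is of the moment at which its call begins: read the wrist's pose just before it. camera_params takes no time and is no camera call; for the wrist camera it gives the pose at the moment of the call.
- close_job(): hands the job in; it is judged then, once.
The state is a dict: "time_s": time; "q": joint angles; "qvel": joint speeds; "joint_efforts": joint torques, N m; "position": TCP position; "tool_rot": TCP orientation; "ft_force": force on the tool from outside, world axes, zero at the start; "wrist_torque": the same for the moment, N m; "grip_width": finger opening in m; "gripper_force": force on a finger pad.
Only numpy, scipy, OpenCV 4.12 (cv2) and the standard library are available. Lean on these libraries where they do the work, as an engineer would, in place of code of your own. Each camera call takes 0.05 s, during which the arm holds its last target. There are 200 camera calls.

## Working session

There is one attempt and no reset: what is moved stays moved. The work goes in short steps, Python scripts to look and compute and a shell command to move; the robot and the scene stay as the last step left them, time stands still between calls to the robot, and variables do not carry over. Pictures are saved under pics/ and viewed, at most 10 in all, crops included, and the job is handed in when it is done.

```bash
ls; mkdir -p pics; python3 - <<'E'
from rig import *
import cv2,numpy as np
print(grasp_offset); s=observe(); print(s)
for n in ("scene","top"):
    im,d=get_image(n); np.savez(f"pics/{n}0.npz",im=im,d=d); p=camera_params(n); print(n,p)
    cv2.imwrite(f"pics/{n}0.png",im[:,:,::-1])
E
```

```text
pics
0.0187
{'time_s': 0.0, 'q': array([ 5.76240831e+01,  2.18420378e+01,  7.43836552e+01,  3.00017644e-03,
        8.38584268e+01, -1.23355654e+01]), 'qvel': array([ 0.08123724, -0.00610248, -0.09301828, -0.07572768,  0.03536967,
        0.0399877 ]), 'joint_efforts': array([-1.68636320e-04, -4.48467851e+01, -2.31276709e+01, -2.52638119e-04,
        4.81223702e-03, -8.93468467e-06]), 'position': array([0.18830782, 0.51645918, 0.23070843]), 'tool_rot': array([[-9.39449430e-01,  3.42686560e-01, -8.30130880e-04],
       [ 3.42687372e-01,  9.39448719e-01, -1.21206588e-03],
       [ 3.64506704e-04, -1.42314997e-03, -9.99998921e-01]]), 'ft_force': array([0.2575024 , 0.51486322, 0.19361297]), 'wrist_torque': array([-0.02304883,  0.0257999 , -0.04466383]), 'gripper_force': 0.0, 'grip_width': 0.08534478038448157}
scene {'K': array([[516.7254016 ,   0.        , 316.7935444 ],
       [  0.        , 516.7254016 , 244.96822853],
       [  0.        ,   0.        ,   1.        ]]), 'R': array([[ 0.72175158,  0.69214801,  0.00240501],
       [ 0.41760885, -0.43269398, -0.79898609],
       [-0.551976  ,  0.57767382, -0.6013447 ]]), 't': array([-0.4023255 , -0.15198895,  1.39220571])}
top {'K': array([[510.685229  ,   0.        , 315.91831098],
       [  0.        , 510.685229  , 245.5495539 ],
       [  0.        ,   0.        ,   1.        ]]), 'R': array([[-0.01327645, -0.99991126,  0.00109467],
       [-0.99070976,  0.01300608, -0.13536994],
       [ 0.13534369, -0.00288174, -0.99079452]]), 't': array([0.03060869, 0.54578977, 1.00914205])}
```

View pics/scene0.png

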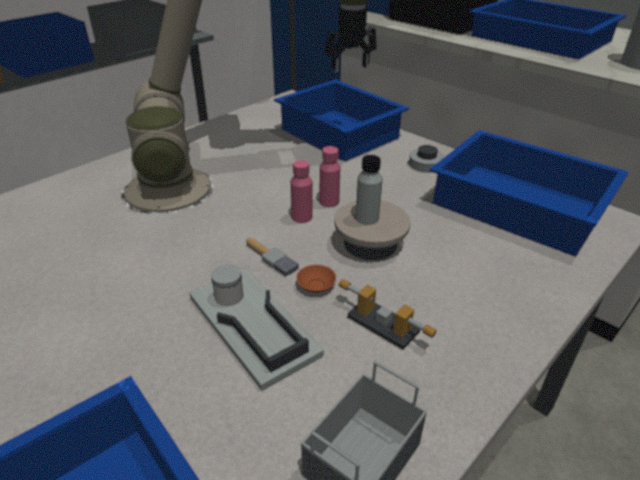

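View pics/top0.png

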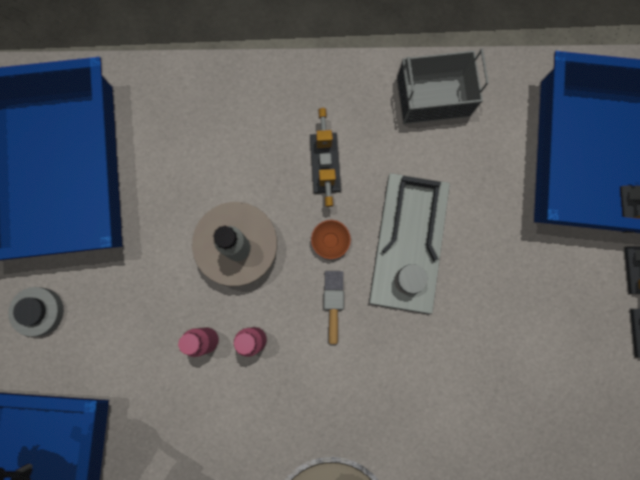

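Top view: the rack runs from (400,308) at the apron to (418,180) at the stop. The jar lid is at (413,276), the bottle cap at (227,238) and the disc at (235,247). The pink bottles at (195,342) and (249,341) are decoys. The dish is at (331,240), the brush at (334,305) and the fixture at (325,165).

```bash
cat > h.py <<'E'
import numpy as np,cv2
from rig import *
def ray(n,uv,z,p=None):
    p=p or camera_params(n); uv=np.atleast_2d(np.asarray(uv,float))
    d=np.linalg.solve(p["K"],np.c_[uv,np.ones(len(uv))].T); d=p["R"].T@d; c=-p["R"].T@p["t"]
    return (c[:,None]+d*((z-c[2])/d[2])).T
def cloud(n,d,p=None):
    p=p or camera_params(n); v,u=np.mgrid[:480,:640]
    c=np.stack([u*d,v*d,d],-1)@np.linalg.inv(p["K"]).T
    return (c-p["t"])@p["R"]
E
python3 - <<'E'
from h import *
for n in ("top","scene"):
    f=np.load(f"pics/{n}0.npz"); P=cloud(n,f["d"]); z=P[...,2]; ok=f["d"]>0
    def region(c,r): return ok&(np.hypot(P[...,0]-c[0],P[...,1]-c[1])<r)
    dk=ray("top",(405,245),.02)[0]; 
    m=region(dk,.2)&(abs(z-.02)<.007)
    m=cv2.morphologyEx(m.astype(np.uint8),cv2.MORPH_OPEN,np.ones((3,3)))
    k,l,st,_=cv2.connectedComponentsWithStats(m); i=1+st[1:,4].argmax(); q=P[l==i]
    print(n,"deck",np.median(q[:,2]),cv2.minAreaRect(q[:,:2].astype(np.float32)*1000))
    print("bench z",np.median(z[region(ray("top",(300,300),0)[0],.03)]))
    for nm,uv,h,r in (("jar",(413,272),.08,.05),("cap",(227,238),.22,.035),("disc",(250,262),.07,.13)):
        c=ray("top",uv,h)[0]; m=region(c,r)&(abs(z-h)<.006); q=P[m]
        if len(q)<5: print(nm,"none");continue
        (cx,cy),rad=cv2.minEnclosingCircle(q[:,:2].astype(np.float32)*1000)
        print(nm,len(q),np.median(q[:,2]),q.mean(0)*1000,(cx,cy),rad)
E
```

```text
top deck 0.019058396775962543 ((554.6654663085938, -172.52874755859375), (130.45272827148438, 280.0549011230469), 79.77619934082031)
bench z -0.0008574814363460832
jar 668 0.07909982966191276 [ 473.61935707 -163.38674554   79.06761224] (473.7793884277344, -163.4231719970703) 28.267427444458008
cap 401 0.2190691011560042 [539.13960937 180.0593669  219.10270398] (539.5135498046875, 180.92056274414062) 20.066551208496094
disc 4556 0.06924916766546432 [546.84482495 184.43570139  69.25512623] (507.0704040527344, 170.79257202148438) 128.19850158691406
scene deck 0.019956524434572707 ((553.7876586914062, -173.6455535888672), (131.38885498046875, 282.60711669921875), 79.8121109008789)
bench z -0.00012778873358194813
jar 500 0.07963523021603466 [ 475.36021885 -166.2747689    79.47023948] (473.3249206542969, -165.48480224609375) 29.468860626220703
cap 161 0.21966674390037844 [541.19940493 176.27573917 219.14704045] (540.9025268554688, 179.43080139160156) 20.823474884033203
disc 2117 0.0698628809815571 [559.29403676 172.49059407  69.79765835] (507.7637023925781, 167.23074340820312) 128.55226135253906
```

```bash
python3 - <<'E'
import cv2,numpy as np
f=np.load("pics/top0.npz")["im"][:,:,::-1]
a=cv2.resize(f[160:330,350:470],None,fx=3.3,fy=3.3,interpolation=cv2.INTER_CUBIC)
b=cv2.resize(f[180:350,170:290],None,fx=3.3,fy=3.3,interpolation=cv2.INTER_CUBIC)
cv2.imwrite("pics/crop0.png",np.hstack([a,b]))
E
```

```text
(no output)
```

View pics/crop0.png

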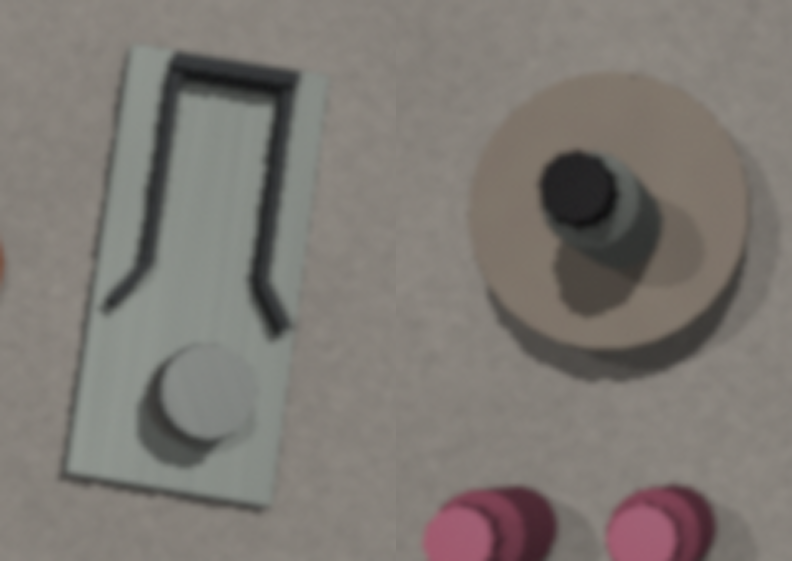

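The depth data fit well: the rack centre is at (554,-173) mm with its x axis at -10.2°. The jar is at about rack (-81,-6), and the bottle at about (540,180).

```bash
cat >> h.py <<'E'
C=np.array([.5542,-.173]); a=np.radians(-10.2)
ux=np.array([np.cos(a),np.sin(a),0]); uy=np.array([-np.sin(a),np.cos(a),0]); Z=np.array([0,0,1.])
def rk(x,y,z): # rack mm (z above bench, mm) -> world m
    return np.r_[C,0]+x/1e3*ux+y/1e3*uy+Z*z/1e3
def rot(y,z): return np.c_[np.cross(y,z),y,z]
DOWN=rot(uy,-Z)
def to(p,R):
    from scipy.spatial.transform import Rotation as T
    s=observe(); R0=s["tool_rot"]
    print("row",np.round(R0.T@(p-s["position"])/.5,4).tolist(),np.round(T.from_matrix(R0.T@R).as_rotvec()/np.pi,4).tolist())
def st():
    s=observe(); print(round(s["time_s"],2),"rack",np.round(np.r_[(s["position"]-np.r_[C,0])@np.c_[ux,uy],s["position"][2]]*1e3,1),"w",np.round(s["position"],4),"q",np.round(s["q"],1),"F",np.round(s["ft_force"],1),"grip",round(s["grip_width"],4),s["gripper_force"])
    open("log.txt","a").write(repr([list(s["q"]),list(s["position"]),s["tool_rot"].tolist()])+"\n")
E
python3 -c "
from h import *
st(); to(rk(-147,-5.7,150),DOWN)"
```

```text
0.1 rack [-482.2  613.8  230.8] w [0.1883 0.5165 0.2308] q [ 57.6  21.8  74.4   0.   83.9 -12.3] F [ 0.7  0.2 -1. ] grip 0.0852 0.0
row [-0.8723, -1.1059, 0.1627] [-0.0004, -0.0001, -0.0547]
```

```bash
R='[[-0.75,-0.95,0.14],[0,0,-0.0547]]'; python3 -m handwheel '[[[-0.75,-0.95,0.14],[0,0,-0.0547]],[[-0.75,-0.95,0.14],[0,0,-0.0547]],[[-0.75,-0.95,0.14],[0,0,-0.0547]],[[-0.75,-0.95,0.14],[0,0,-0.0547]],[[-0.75,-0.95,0.14],[0,0,-0.0547]],[[-0.75,-0.95,0.14],[0,0,-0.0547]],[[-0.75,-0.95,0.14],[0,0,-0.0547]],[[-0.75,-0.95,0.14],[0,0,-0.0547]],[[-0.75,-0.95,0.14],[0,0,-0.0547]],[[-0.75,-0.95,0.14],[0,0,-0.0547]]]' 0.42 40
python3 -c "
from h import *
st(); to(rk(-147,-5.7,150),DOWN)"
```

```text
time_s: 1.1
position: [0.3436, 0.0443, 0.1739]
tool_rot: [[-0.984, 0.177, 0.0], [0.177, 0.984, 0.0], [-0.0, 0.0, -1.0]]
ft_force: [2.1, 0.6, -0.2]
grip_width: 0.0357
gripper_force: 0.0
1.1 rack [-245.7  176.6  173.9] w [0.3436 0.0443 0.1739] q [-12.5   4.8 108.6   0.   66.6 -92.3] F [ 2.1  0.6 -0.2] grip 0.0357 0.0
row [-0.1975, -0.3646, 0.0479] [0.0, 0.0001, -0.0]
```

```bash
python3 -m handwheel '[[[-0.17,-0.34,0.047],[0,0,0]],[[-0.17,-0.34,0.047],[0,0,0]],[[-0.17,-0.34,0.047],[0,0,0]],[[-0.17,-0.34,0.047],[0,0,0]],[[-0.17,-0.34,0.047],[0,0,0]],[[-0.17,-0.34,0.047],[0,0,0]]]'
python3 -c "
from h import *
st(); to(rk(-147,-5.7,44),DOWN)"
```

```text
time_s: 1.7
position: [0.3968, -0.1364, 0.1501]
tool_rot: [[-0.984, 0.179, -0.001], [0.179, 0.984, 0.001], [0.001, 0.001, -1.0]]
ft_force: [0.3, 0.2, 0.1]
grip_width: 0.0358
gripper_force: 0.0
1.7 rack [-161.4    8.2  150.1] w [ 0.3968 -0.1364  0.1501] q [ -35.2   14.1  101.3    0.    64.7 -114.9] F [0.3 0.2 0.1] grip 0.0358 0.0
row [-0.0291, -0.0279, 0.2121] [0.0002, -0.0004, -0.0005]
```

```bash
python3 -m handwheel '[[[-0.029,-0.028,0.05],[0,0,0]],[[-0.029,-0.028,0.1],[0,0,0]],[[-0.029,-0.028,0.16],[0,0,0]],[[-0.029,-0.028,0.2],[0,0,0]],[[-0.029,-0.028,0.212],[0,0,0]],[[-0.029,-0.028,0.212],[0,0,0]],[[-0.029,-0.028,0.212],[0,0,0]]]'
python3 -c "
from h import *
st(); to(rk(-75,0,44),DOWN); to(rk(57,0,44),DOWN)
im,d=get_image('wrist'); cv2.imwrite('pics/w1.png',im[:,:,::-1])"
```

```text
time_s: 2.4
position: [0.4093, -0.1522, 0.0455]
tool_rot: [[-0.984, 0.176, 0.001], [0.176, 0.984, -0.001], [-0.001, -0.001, -1.0]]
ft_force: [-0.7, 0.4, -0.1]
grip_width: 0.036
gripper_force: 0.0
2.4 rack [-146.3   -5.1   45.5] w [ 0.4093 -0.1522  0.0455] q [ -36.    25.4  106.9   -0.    47.6 -115.9] F [-0.7  0.4 -0.1] grip 0.036 0.0
row [-0.1425, 0.0102, 0.0031] [-0.0002, 0.0004, 0.0003]
row [-0.4065, 0.0099, 0.0034] [-0.0002, 0.0004, 0.0003]
```

View pics/w1.png

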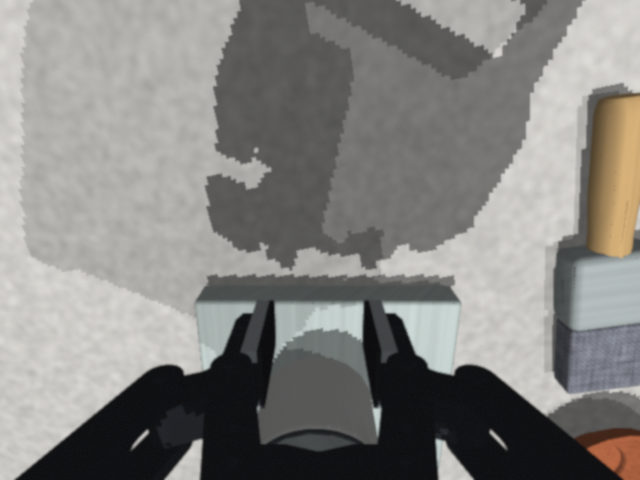

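The wrist view shows the fingers at (258,340) and (375,340), just behind the jar at (318,420) and centred on it. I'll push now.

```bash
python3 -m handwheel '[[[-0.014,0,0.003],[0,0,0]],[[-0.028,0,0.003],[0,0,0]],[[-0.042,0.001,0.003],[0,0,0]],[[-0.056,0.003,0.003],[0,0,0]],[[-0.07,0.005,0.003],[0,0,0]],[[-0.085,0.007,0.003],[0,0,0]],[[-0.1,0.009,0.003],[0,0,0]],[[-0.115,0.01,0.003],[0,0,0]],[[-0.13,0.01,0.003],[0,0,0]],[[-0.142,0.01,0.003],[0,0,0]]]'
python3 -c "
from h import *
st(); to(rk(57,0,44),DOWN)
for n in ('top','scene'):
    im,d=get_image(n); cv2.imwrite('pics/%s1.png'%n,im[:,:,::-1]); P=cloud(n,d); m=(abs(P[...,2]-.08)<.004)&(np.hypot(P[...,0]-.51,P[...,1]+.168)<.06); q=P[m]
    print(n,len(q),cv2.minEnclosingCircle(((q-np.r_[C,0])@np.c_[ux,uy]*1e3).astype(np.float32)), q[:,2].std())
"
```

```text
time_s: 3.45
position: [0.4804, -0.1601, 0.043]
tool_rot: [[-0.984, 0.177, 0.0], [0.177, 0.984, 0.0], [-0.0, 0.0, -1.0]]
ft_force: [-1.5, 0.7, 0.4]
grip_width: 0.0361
gripper_force: 1.1
3.45 rack [-74.9  -0.4  43. ] w [ 0.4804 -0.1601  0.043 ] q [ -31.9   30.5   96.2    0.    53.3 -111.7] F [-1.5  0.7  0.4] grip 0.0361 1.1374365538358688
row [-0.2639, 0.0007, -0.002] [0.0, 0.0, 0.0001]
top 0 ((0.0, 0.0), 0.0) nan
scene 560 ((-49.81216812133789, 1.490279197692871), 39.58489227294922) 0.0014039180455297394
  ret = _var(a, axis=axis, dtype=dtype, out=out, ddof=ddof,
  arrmean = um.true_divide(arrmean, div, out=arrmean,
  ret = ret.dtype.type(ret / rcount)
```

```bash
python3 -m handwheel '[[[-0.02,0,-0.003],[0,0,0]],[[-0.042,0,-0.004],[0,0,0]],[[-0.065,0,-0.004],[0,0,0]],[[-0.088,0,-0.004],[0,0,0]],[[-0.11,0,-0.004],[0,0,0]],[[-0.135,0,-0.004],[0,0,0]],[[-0.16,0,-0.004],[0,0,0]],[[-0.185,0,-0.004],[0,0,0]],[[-0.21,0,-0.004],[0,0,0]],[[-0.235,0,-0.004],[0,0,0]]]'
python3 -c "
from h import *
st(); to(rk(57,0,44),DOWN)"
```

```text
time_s: 4.55
position: [0.5961, -0.1809, 0.0449]
tool_rot: [[-0.984, 0.177, -0.0], [0.177, 0.984, 0.0], [0.0, 0.0, -1.0]]
ft_force: [-1.1, -0.4, -0.8]
grip_width: 0.036
gripper_force: 0.6
4.55 rack [42.6 -0.4 44.9] w [ 0.5961 -0.1809  0.0449] q [ -27.8   39.2   76.3    0.    64.5 -107.6] F [-1.1 -0.4 -0.8] grip 0.036 0.6323118880391121
row [-0.0287, 0.0008, 0.0019] [0.0, -0.0001, -0.0]
```

```bash
python3 -m handwheel '[[[-0.006,0,0],[0,0,0]],[[-0.012,0,0],[0,0,0]],[[-0.018,0,0],[0,0,0]],[[-0.024,0,0],[0,0,0]],[[-0.028,0,0],[0,0,0]],[[-0.03,0,0],[0,0,0]],[[-0.03,0,0],[0,0,0]]]'
python3 -c "
from h import *
st()"
```

```text
time_s: 5.25
position: [0.6102, -0.1835, 0.0451]
tool_rot: [[-0.984, 0.177, 0.0], [0.177, 0.984, -0.0], [-0.0, -0.0, -1.0]]
ft_force: [-0.9, 1.0, -0.1]
grip_width: 0.0359
gripper_force: 0.4
5.25 rack [57.  -0.4 45.1] w [ 0.6102 -0.1835  0.0451] q [ -27.4   40.3   73.7    0.    66.  -107.2] F [-0.9  1.  -0.1] grip 0.0359 0.4274733318015933
```

```bash
python3 -m handwheel '[[[-0.003,0,0],[0,0,0]],[[-0.006,0,0],[0,0,0]],[[-0.006,0,0],[0,0,0]]]' | grep -A0 force; python3 -c "
from h import *
st()"
```

```text
ft_force: [-11.1, 1.3, 5.5]
--
gripper_force: 6.1
5.55 rack [57.7 -0.4 44.8] w [ 0.611  -0.1836  0.0448] q [-2.730e+01  4.060e+01  7.330e+01 -1.000e-01  6.650e+01 -1.071e+02] F [-11.1   1.3   5.5] grip 0.0357 6.066847443580627
```

```bash
python3 -m handwheel '[[[-0.003,0,0],[0,0,0]],[[-0.006,0,0],[0,0,0]],[[-0.006,0,0],[0,0,0]]]' | grep -A0 force; python3 -c "
from h import *
st()"
```

```text
ft_force: [-24.3, 3.1, 12.1]
--
gripper_force: 12.5
5.85 rack [58.1 -0.3 44.8] w [ 0.6113 -0.1835  0.0448] q [ -27.3   40.7   72.9   -0.2   67.1 -107. ] F [-24.3   3.1  12.1] grip 0.0357 12.514394782483578
```

```bash
python3 -m handwheel '[[[0.01,0,0],[0,0,0]],[[0.03,0,0],[0,0,0]],[[0.08,0,0],[0,0,0]],[[0.11,0,-0.03],[0,0,0]],[[0.12,0,-0.1],[0,0,0]],[[0.12,0,-0.2],[0,0,0]],[[0.12,0.02,-0.3],[0,0,0]],[[0.12,0.1,-0.4],[0,0,0]],[[0.12,0.2,-0.45],[0,0,0]],[[0.12,0.3,-0.45],[0,0,0]]]'
python3 -c "
from h import *
st()
for n in ('top','scene'):
    im,d=get_image(n); cv2.imwrite('pics/%s2.png'%n,im[:,:,::-1]); P=cloud(n,d)
    for z,c,r in ((.08,rk(91,0,0),.06),(.22,(.54,.18),.035)):
        m=(abs(P[...,2]-z)<.005)&(np.hypot(P[...,0]-c[0],P[...,1]-c[1])<r); q=P[m]
        if len(q)>5: print(n,len(q),cv2.minEnclosingCircle(((q-np.r_[C,0])@np.c_[ux,uy]*1e3).astype(np.float32)), q.mean(0),q[:,2].std())
"
```

```text
time_s: 6.85
position: [0.5815, -0.0429, 0.2712]
tool_rot: [[-0.984, 0.179, 0.007], [0.179, 0.984, -0.002], [-0.007, -0.001, -1.0]]
ft_force: [0.8, -0.1, -0.6]
grip_width: 0.036
gripper_force: 0.0
6.85 rack [  3.9 132.9 271.2] w [ 0.5815 -0.0429  0.2712] q [-15.8  23.7  64.7   0.   91.2 -95.5] F [ 0.8 -0.1 -0.6] grip 0.036 0.0
top 128 ((86.65336608886719, -13.878949165344238), 22.537118911743164) [ 0.63604014 -0.20557361  0.07874721] 0.0017051237240469962
top 396 ((-77.10987854003906, 345.5882568359375), 19.947946548461914) [0.53920774 0.18015723 0.21918229] 0.0015544626125556585
scene 685 ((89.99458312988281, -0.7016149759292603), 29.98638153076172) [ 0.64492897 -0.19097952  0.07970183] 0.0013149677926625847
scene 155 ((-76.99707794189453, 342.8252258300781), 20.15770721435547) [0.54080702 0.1769516  0.21931392] 0.0015170630301697496
```

```bash
python3 -m handwheel '[[[0.05,0.05,-0.1],[-0.2,0,0]],[[0.05,0.05,-0.1],[-0.2,0,0]],[[0.05,0.05,-0.1],[-0.2,0,0]],[[0.05,0.05,-0.1],[-0.2,0,0]],[[0.05,0.05,-0.1],[-0.2,0,0]]]' 1
python3 -c "
from h import *
st();print(observe()['tool_rot'])"; cat log.txt | cut -c1-150
```

```text
time_s: 7.45
position: [0.5602, -0.0164, 0.3161]
tool_rot: [[-0.983, 0.147, 0.105], [0.181, 0.793, 0.581], [0.002, 0.591, -0.807]]
ft_force: [0.1, 0.4, -0.5]
grip_width: 0.0852
gripper_force: 0.0
7.45 rack [-21.9 155.2 316.1] w [ 0.5602 -0.0164  0.3161] q [ -29.5   21.4   69.1   34.6  100.8 -105.8] F [ 0.1  0.4 -0.5] grip 0.0852 0.0
[[-0.98349956  0.14725919  0.10508729]
 [ 0.18089657  0.79328904  0.58135096]
 [ 0.00224468  0.59076834 -0.8068381 ]]
[[np.float64(57.62317274695328), np.float64(21.8396020474219), np.float64(74.37881009566932), np.float64(0.00011455444656648454), np.float64(83.858476
[[np.float64(-12.480486155274766), np.float64(4.786582118736236), np.float64(108.62540816863758), np.float64(0.006766151222290287), np.float64(66.5629
[[np.float64(-35.23081839239737), np.float64(14.06298167789279), np.float64(101.34178647959651), np.float64(0.0057477299503243835), np.float64(64.6835
[[np.float64(-36.00014865704203), np.float64(25.384784689835975), np.float64(106.94595296005933), np.float64(-6.001928773943406e-05), np.float64(47.58
[[np.float64(-31.85231188008459), np.float6
[... 313 characters left out ...]
292425384), np.float64(73.67285709226795), np.float64(0.0021047628529570696), np.float64(65.9660
[[np.float64(-27.30800620217506), np.float64(40.55376335554794), np.float64(73.2563776891936), np.float64(-0.0831857123406686), np.float64(66.51347197
[[np.float64(-27.2531031222944), np.float64(40.725218170248326), np.float64(72.87476006036559), np.float64(-0.17696000241984675), np.float64(67.104502
[[np.float64(-15.84551186180627), np.float64(23.681863787674878), np.float64(64.72956768192788), np.float64(0.003091667699961024), np.float64(91.16403
[[np.float64(-29.455538710092593), np.float64(21.410130656322362), np.float64(69.1323220415938), np.float64(34.60171412748963), np.float64(100.7618560
```

```bash
cat > fk.py <<'E'
import numpy as np
from scipy.optimize import least_squares
from scipy.spatial.transform import Rotation as T
def E(ax,d): return T.from_euler(ax,d,degrees=True).as_matrix()
def fk(q,p,s4=1,s6=1,k=90):
    a1,off,h,L2,a3,L4,d6,w=p
    A=E('z',q[0]); B=A@E('y',q[1]); D=B@E('y',q[2]); F=D@E('z',s4*q[3]); G=F@E('y',q[4]); H=G@E('z',s6*q[5]+k)
    return A@[a1,off,h]+B@[0,0,L2]+D@[a3,0,L4]+F@[0,w,0]+G@[0,0,d6],H
LIM=np.array([[-178.18,178.18],[-50.72,133.34],[12.68,142.11],[-81.47,261.47],[9.98,163.14],[-165.26,165.26]])
def ik(pos,R,q0,p):
    def f(q):
        x,H=fk(q,p,*S); return np.r_[(x-pos)*10,T.from_matrix(R.T@H).as_rotvec()*3]
    r=least_squares(f,np.clip(q0,LIM[:,0]+1,LIM[:,1]-1),bounds=(LIM[:,0],LIM[:,1])); return r.x,np.abs(r.fun).max()
def fit():
    from numpy import float64; import numpy as np
    D=[eval(l,{"np":np}) for l in open("log.txt")]
    best=None
    for s4 in(1,-1):
        for s6 in(1,-1):
            for k in (0,90,180,270):
                if np.abs(fk(D[-1][0],[0]*8,s4,s6,k)[1]-D[-1][2]).max()<.05: best=(s4,s6,k)
    r=least_squares(lambda p:np.concatenate([fk(d[0],p,*best)[0]-d[1] for d in D]+[1e-4*(np.array(p)-[0,.1,.3,.4,0,.4,.2,0])]),[0,.1,.3,.4,0,.4,.2,0])
    return best,r.x,np.abs(r.fun).max()
S,P,err=fit()
E
python3 -c "
from fk import *
print(S,np.round(P,4),err)"
```

```text
(1, 1, 90) [ 0.      0.1175  0.1301  0.5371  0.103   0.3508  0.2575 -0.    ] 1.698999884412927e-05
```

```bash
cat > plan.py <<'E'
from h import *; from fk import *
Bt=np.array([.5402,.1797])
q0=observe()["q"]
def mar(q): return np.minimum(q-LIM[:,0],LIM[:,1]-q).min()
for yaw in (30,45,60,75,90,105):
  t=np.array([np.cos(np.radians(yaw)),np.sin(np.radians(yaw)),0])
  for sg in (1,-1):
    R=rot(sg*np.cross(Z,t),t); p=np.r_[Bt,.142]+.0195*t
    out=[]
    q=q0
    for nm,pp,RR in (("pre",p-.13*t,R),("grasp",p,R),("lift",p+[0,0,.15],R),("inv",p+[-.05,-.1,.2],R@E('z',180)),("inv-",p+[-.05,-.1,.2],R@E('z',-180))):
        b=min((ik(pp,RR,qq,P) for qq in (q,np.r_[q[:5],q[5]+180],np.r_[q[:5],q[5]-180],[-30,40,80,90,90,0])),key=lambda r:r[1])
        out.append((nm,b[0].round().astype(int).tolist() if b[1]<.01 else "X",))
        if nm!="inv" and b[1]<.01:q=b[0]
    print(yaw,sg,out)
E
python3 plan.py
```

```text
30 1 [('pre', 'X'), ('grasp', [-10, 46, 128, 140, 86, 93]), ('lift', [-10, 20, 122, 134, 62, 116]), ('inv', [-32, 9, 125, 110, 70, -48]), ('inv-', [-32, 9, 125, 110, 70, -48])]
30 -1 [('pre', 'X'), ('grasp', [-10, 46, 128, 140, 86, -87]), ('lift', [-10, 20, 122, 134, 62, -64]), ('inv', [-32, 9, 125, 110, 70, 132]), ('inv-', [-32, 9, 125, 110, 70, 132])]
45 1 [('pre', [-40, 49, 137, 95, 91, 84]), ('grasp', [-17, 46, 123, 118, 85, 100]), ('lift', [-17, 22, 117, 112, 72, 127]), ('inv', [-36, 13, 119, 96, 83, -42]), ('inv-', [-36, 13, 119, 96, 83, -42])]
45 -1 [('pre', [-40, 49, 137, 95, 91, -96]), ('grasp', [-17, 46, 123, 118, 85, -80]), ('lift', [-17, 22, 117, 112, 72, -53]), ('inv', [-36, 13, 119, 96, 83, 138]), ('inv-', [-36, 13, 119, 96, 83, 138])]
60 1 [('pre', [-39, 45, 121, 81, 92, 103]), ('grasp', [-20, 45, 115, 100, 87, 110]), ('lift', [-20, 26, 110, 97, 83, 134]), ('inv', [-36, 18, 111, 86, 95, -39]), ('inv-', [-36, 18, 111, 86, 95, -39])]
60 -1 [('pre', [-39, 45, 121, 81, 92, -77]), ('grasp', [-20, 45, 115, 100, 87, -70]), ('lift', [-20, 26, 110, 97, 83, -46]), ('inv', [-36, 
[... 573 characters left out ...]
91, 79, 105, 144]), ('inv', [-31, 28, 92, 73, 117, -34]), ('inv-', [-31, 28, 92, 73, 117, -34])]
90 -1 [('pre', [-31, 50, 90, 65, 110, -54]), ('grasp', [-19, 49, 95, 75, 101, -55]), ('lift', [-19, 34, 91, 79, 105, -36]), ('inv', [-31, 28, 92, 73, 117, 146]), ('inv-', [-31, 28, 92, 73, 117, 146])]
105 1 [('pre', [-26, 55, 74, 62, 121, 134]), ('grasp', [-16, 51, 84, 67, 111, 130]), ('lift', [-16, 38, 80, 74, 117, 147]), ('inv', [-27, 32, 83, 69, 127, -32]), ('inv-', [-27, 32, 83, 69, 127, -32])]
105 -1 [('pre', [-26, 55, 74, 62, 121, -46]), ('grasp', [-16, 51, 84, 67, 111, -50]), ('lift', [-16, 38, 80, 74, 117, -33]), ('inv', [-27, 32, 83, 69, 127, 148]), ('inv-', [-27, 32, 83, 69, 127, 148])]
```

```bash
cat > g.py <<'E'
from h import *; from fk import *
Bt=np.array([.5402,.1797]); yaw=60
t=np.array([np.cos(np.radians(yaw)),np.sin(np.radians(yaw)),0]); R=rot(-np.cross(Z,t),t); p=np.r_[Bt,.142]+.0195*t
E
python3 -c "
from g import *
print(R);to(p-.13*t+[0,0,.15],R)"
```

```text
[[ 0.         0.8660254  0.5      ]
 [-0.        -0.5        0.8660254]
 [ 1.        -0.         0.       ]]
row [0.1841, 0.1088, 0.1398] [-0.3163, 0.1554, 0.5049]
```

```bash
python3 -m handwheel '[[[0.18,0.1,0.14],[-0.316,0.155,0.505]],[[0.18,0.1,0.14],[-0.316,0.155,0.505]],[[0.18,0.1,0.14],[-0.316,0.155,0.505]],[[0.18,0.1,0.14],[-0.316,0.155,0.505]],[[0.18,0.1,0.14],[-0.316,0.155,0.505]],[[0.18,0.1,0.14],[-0.316,0.155,0.505]],[[0.18,0.1,0.14],[-0.316,0.155,0.505]],[[0.18,0.1,0.14],[-0.316,0.155,0.505]],[[0.18,0.1,0.14],[-0.316,0.155,0.505]],[[0.18,0.1,0.14],[-0.316,0.155,0.505]]]'
python3 -c "
from g import *
st();to(p-.13*t+[0,0,.15],R)"
```

```text
time_s: 8.45
position: [0.4863, 0.082, 0.2898]
tool_rot: [[-0.273, 0.91, 0.312], [0.239, -0.25, 0.938], [0.932, 0.331, -0.15]]
ft_force: [0.9, 1.0, -0.3]
grip_width: 0.085
gripper_force: 0.0
8.45 rack [-112.   238.9  289.8] w [0.4863 0.082  0.2898] q [-37.1  22.7 105.4  71.5  99.1 -60.5] F [ 0.9  1.  -0.3] grip 0.085 0.0
row [0.0058, -0.002, 0.0023] [-0.0718, 0.0362, 0.113]
```

Finish the turn, then go down to the pre-grasp height.

```bash
python3 -m handwheel '[[[0,0,0],[-0.072,0.036,0.113]],[[0,0,0],[-0.072,0.036,0.113]],[[0,0,0],[-0.072,0.036,0.113]],[[0,0,0],[-0.072,0.036,0.113]]]' >/dev/null
python3 -c "
from g import *
st();to(p-.13*t+[0,0,.15],R);to(p-.13*t,R)"
```

```text
8.85 rack [-113.1  239.6  289.5] w [0.4854 0.0828 0.2895] q [-39.3  23.5 115.7  82.8  96.1 -49.7] F [-0.1 -0.4 -0.1] grip 0.0853 0.0
row [0.005, -0.0019, 0.0017] [-0.0007, 0.0002, 0.0002]
row [-0.295, -0.0021, 0.0019] [-0.0007, 0.0002, 0.0002]
```

```bash
python3 -m handwheel '[[[-0.08,-0.002,0.002],[0,0,0]],[[-0.16,-0.002,0.002],[0,0,0]],[[-0.24,-0.002,0.002],[0,0,0]],[[-0.295,-0.002,0.002],[0,0,0]],[[-0.295,-0.002,0.002],[0,0,0]],[[-0.295,-0.002,0.002],[0,0,0]]]' >/dev/null
python3 -c "
from g import *
st();to(p-.13*t,R);to(p,R)
im,d=get_image('wrist'); cv2.imwrite('pics/w2.png',im[:,:,::-1])"
```

```text
9.45 rack [-111.9  240.   143. ] w [0.4866 0.083  0.143 ] q [-39.1  45.3 120.7  81.   92.3 -76.5] F [0.6 0.2 0.4] grip 0.0853 0.0
row [-0.002, -0.0039, 0.0] [-0.001, -0.0001, 0.002]
row [-0.0021, -0.003, 0.26] [-0.001, -0.0001, 0.002]
```

View pics/w2.png

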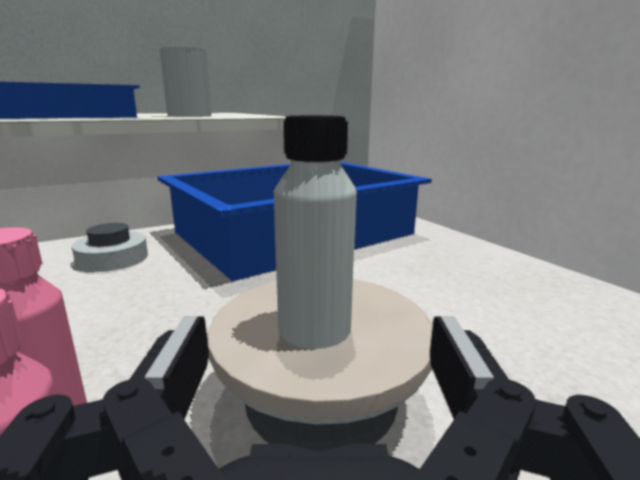

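The wrist view shows the bottle centred at x≈316 px, between the pads at 205 and 433. The pink bottles are well to the left. I'll advance and grip.

```bash
python3 -m handwheel '[[[-0.002,-0.003,0.05],[0,0,0.002]],[[-0.002,-0.003,0.1],[0,0,0.002]],[[-0.002,-0.003,0.15],[0,0,0.002]],[[-0.002,-0.003,0.19],[0,0,0.002]],[[-0.002,-0.003,0.22],[0,0,0.002]],[[-0.002,-0.003,0.245],[0,0,0.002]],[[-0.002,-0.003,0.26],[0,0,0.002]],[[-0.002,-0.003,0.26],[0,0,0.002]],[[-0.002,-0.003,0.26],[0,0,0.002]]]' |tail -3
python3 -c "
from g import *
st();to(p,R)"
```

```text
ft_force: [0.8, 0.1, -0.5]
grip_width: 0.085
gripper_force: 0.0
10.4 rack [-69.7 362.6 142.5] w [0.5498 0.1963 0.1425] q [-19.8  45.4 114.6  99.5  86.6 -70.3] F [ 0.8  0.1 -0.5] grip 0.085 0.0
row [-0.0009, -0.0001, 0.0007] [-0.0004, -0.0003, -0.0002]
```

```bash
python3 -m handwheel '[[[0,0,0],[0,0,0]],[[0,0,0],[0,0,0]],[[0,0,0],[0,0,0]],[[0,0,0],[0,0,0]],[[0,0,0],[0,0,0]],[[0,0,0],[0,0,0]],[[0,0,0],[0,0,0]],[[0,0,0],[0,0,0]]]' 0 50
python3 -c "
from g import *
st();to(p,R);print(observe()['wrist_torque'])"
```

```text
time_s: 11.2
position: [0.55, 0.1963, 0.1417]
tool_rot: [[0.001, 0.866, 0.499], [-0.001, -0.499, 0.866], [1.0, -0.002, 0.001]]
ft_force: [-0.4, -2.9, 1.7]
grip_width: 0.0521
gripper_force: 56.8
11.2 rack [-69.5 362.8 141.7] w [0.55   0.1963 0.1417] q [-19.8  45.5 114.6  99.6  86.6 -70.3] F [-0.4 -2.9  1.7] grip 0.0521 56.84250298887491
row [0.0006, -0.0004, 0.0003] [-0.0002, -0.0002, -0.0006]
[-0.3759205   0.05404515 -0.15536374]
```

```bash
python3 -m handwheel '[[[0.02,0,0],[0,0,0]],[[0.05,0,0],[0,0,0]],[[0.1,0,0],[0,0,0]],[[0.16,0,0],[0,0,0]],[[0.22,0,0],[0,0,0]],[[0.29,0,-0.03],[0,0,0]],[[0.35,0.02,-0.08],[0,0,0]],[[0.38,0.03,-0.14],[0,0,0]],[[0.4,0.03,-0.2],[0,0,0]],[[0.4,0.03,-0.21],[0,0,0]]]' 
python3 -c "
from g import *
st()"
```

```text
time_s: 12.2
position: [0.5101, 0.0961, 0.3426]
tool_rot: [[0.001, 0.865, 0.501], [0.001, -0.501, 0.865], [1.0, -0.0, -0.001]]
ft_force: [0.2, -0.4, -2.2]
grip_width: 0.0519
gripper_force: 56.6
12.2 rack [-91.  257.  342.6] w [0.5101 0.0961 0.3426] q [-35.4  18.5 109.4  86.7  94.2 -38. ] F [ 0.2 -0.4 -2.2] grip 0.0519 56.6374933719635
```

```bash
python3 -m handwheel '[[[0,0,0],[0,0,0.03]],[[0,0,0],[0,0,0.07]],[[0,0,0],[0,0,0.115]],[[0,0,0],[0,0,0.16]],[[0,0,0],[0,0,0.205]],[[0,0,0],[0,0,0.25]],[[0,0,0],[0,0,0.295]],[[0,0,0],[0,0,0.34]],[[0,0,0],[0,0,0.385]],[[0,0,0],[0,0,0.43]]]' | tail -3
python3 -m handwheel '[[[0,0,0],[0,0,0.045]],[[0,0,0],[0,0,0.09]],[[0,0,0],[0,0,0.135]],[[0,0,0],[0,0,0.18]],[[0,0,0],[0,0,0.225]],[[0,0,0],[0,0,0.27]],[[0,0,0],[0,0,0.315]],[[0,0,0],[0,0,0.36]],[[0,0,0],[0,0,0.405]],[[0,0,0],[0,0,0.45]]]' | tail -3
python3 -c "
from g import *
st(); to(observe()['position'],R@E('z',180))"
```

```text
ft_force: [-0.9, -0.8, -2.6]
grip_width: 0.0525
gripper_force: 56.6
ft_force: [-0.7, -0.3, -3.5]
grip_width: 0.0524
gripper_force: 56.6
14.2 rack [-91.  259.5 341.1] w [0.5105 0.0985 0.3411] q [-35.1  18.7 109.4  86.8  94.  120.7] F [-0.7 -0.3 -3.5] grip 0.0524 56.604336854070425
row [0.0, 0.0, 0.0] [0.0006, -0.0001, 0.1169]
```

Complete the inversion and hold for about 1.6 s.

```bash
python3 -m handwheel '[[[0,0,0],[0,0,0.045]],[[0,0,0],[0,0,0.09]],[[0,0,0],[0,0,0.117]],[[0,0,0],[0,0,0.117]],[[0,0,0],[0,0,0.117]],[[0,0,0],[0,0,0.117]],[[0,0,0],[0,0,0.117]],[[0,0,0],[0,0,0.117]],[[0,0,0],[0,0,0.117]],[[0,0,0],[0,0,0.117]]]' | tail -3
python3 -c "
from g import *
st(); to(observe()['position'],R@E('z',180))
im,d=get_image('scene'); cv2.imwrite('pics/s3.png',im[60:360,150:550,::-1])"
python3 -m handwheel '[[[0,0,0],[0,0,0]],[[0,0,0],[0,0,0]],[[0,0,0],[0,0,0]],[[0,0,0],[0,0,0]],[[0,0,0],[0,0,0]],[[0,0,0],[0,0,0]],[[0,0,0],[0,0,0]],[[0,0,0],[0,0,0]]]' |tail -2
```

```text
ft_force: [-0.2, 0.1, -3.6]
grip_width: 0.0525
gripper_force: 56.6
15.2 rack [-90.6 258.7 341.6] w [0.5109 0.0976 0.3416] q [-35.2  18.7 109.4  86.8  94.1 141.4] F [-0.2  0.1 -3.6] grip 0.0525 56.601819628849626
row [0.0, 0.0, 0.0] [0.0003, 0.0002, 0.0024]
grip_width: 0.0521
gripper_force: 56.6
```

View pics/s3.png

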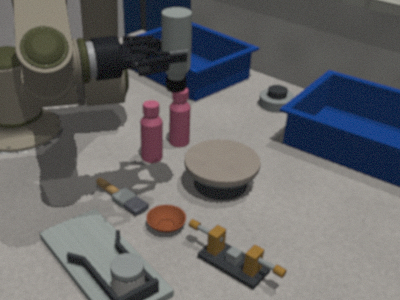

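The bottle is held fully inverted with its cap down at (175,85) in the crop. The jar stays seated at the rack stop. Next I'll check the place and push poses.

```bash
cat > plan2.py <<'E'
from h import *; from fk import *
q=observe()["q"]
Ru=np.c_[Z,Z,Z]
def best(pp,RR,seeds):
    b=min((ik(pp,RR,s,P) for s in seeds),key=lambda r:r[1]); return b[0].round().astype(int).tolist() if b[1]<.01 else "X",b[0]
sd=[np.r_[q[:5],-40],[-40,40,100,90,90,-60],[-40,40,100,60,90,-60],[-60,30,110,90,90,-60]]
for yaw in (0,30,45,60,75,90):
    t=np.array([np.cos(np.radians(yaw)),np.sin(np.radians(yaw)),0]); R=rot(-np.cross(Z,t),t)
    g=rk(-65,0,94)+.0195*t
    print(yaw,best(g+[0,0,.15],R,sd)[0],best(g,R,sd)[0],best(g-.12*t,R,sd)[0])
for pit in (35,45,55):
  c,s=np.cos(np.radians(pit)),np.sin(np.radians(pit))
  t=c*ux-s*Z
  for sg in (1,-1):
    R=rot(sg*uy,t); ss=[[-30,30,90,0,40,-100*sg],[-30,30,90,0,20,80],[-30,30,90,20,20,-80],[-30,50,100,170,30,80],[-30,50,100,90,30,0]]
    print(pit,sg,best(rk(-115,0,47)-.06*t,R,ss)[0],best(rk(-115,0,47),R,ss)[0],best(rk(12,0,47),R,ss)[0])
E
python3 plan2.py
```

```text
0 [-56, 27, 132, 122, 78, -72] [-56, 58, 135, 124, 98, -101] X
30 [-62, 30, 116, 89, 91, -56] [-62, 53, 118, 88, 90, -81] [-80, 53, 120, 70, 92, -84]
45 [-60, 34, 106, 78, 100, -51] [-60, 52, 108, 75, 95, -71] [-74, 52, 105, 62, 101, -70]
60 [-58, 37, 96, 70, 110, -47] [-58, 53, 98, 65, 103, -64] [-69, 55, 91, 57, 111, -62]
75 [-54, 41, 86, 64, 120, -44] [-54, 55, 88, 57, 112, -60] [-62, 58, 76, 53, 122, -56]
90 [-50, 44, 77, 58, 131, -43] [-50, 58, 79, 49, 122, -58] [-56, 62, 63, 50, 133, -51]
35 1 X [-53, 40, 142, 138, 56, 89] [-39, 37, 120, 138, 36, 108]
35 -1 X [-53, 40, 142, 138, 56, -91] [-39, 37, 120, 138, 36, -72]
45 1 [-56, 20, 138, 111, 33, 119] [-49, 30, 135, 128, 34, 107] [-37, 33, 114, 116, 21, 133]
45 -1 [-56, 20, 138, 111, 33, -61] [-49, 30, 135, 128, 34, -73] [-37, 33, 114, 116, 21, -47]
55 1 X [-45, 25, 127, 97, 19, 143] X
55 -1 [-49, 15, 129, 70, 22, -12] [-45, 25, 127, 97, 19, -37] [-35, 31, 108, 59, 16, 12]
```

```bash
cat > plan3.py <<'E'
from h import *; from fk import *
exec(open("plan2.py").read().split("for yaw")[0].split("\n",1)[1])
sd.append([-56,50,130,122,80,-80])
for yaw in (-10,0,8,15):
    t=np.array([np.cos(np.radians(yaw)),np.sin(np.radians(yaw)),0]); R=rot(-np.cross(Z,t),t)
    for x,dz,b in ((-50,150,0),(-50,60,0),(-50,0,0),(35,0,0),(35,0,.08),(35,150,.08)):
        g=rk(x,0,92+dz)+(.0195-b)*t
        print(yaw,x,dz,best(g,R,sd)[0])
E
python3 plan3.py
python3 -m handwheel '[[[0,0,0],[0,0,-0.03]],[[0,0,0],[0,0,-0.07]],[[0,0,0],[0,0,-0.115]],[[0,0,0],[0,0,-0.16]],[[0,0,0],[0,0,-0.205]],[[0,0,0],[0,0,-0.25]],[[0,0,0],[0,0,-0.295]],[[0,0,0],[0,0,-0.34]],[[0,0,0],[0,0,-0.385]],[[0,0,0],[0,0,-0.43]]]' | tail -3
python3 -m handwheel '[[[0,0,0],[0,0,-0.045]],[[0,0,0],[0,0,-0.09]],[[0,0,0],[0,0,-0.135]],[[0,0,0],[0,0,-0.18]],[[0,0,0],[0,0,-0.225]],[[0,0,0],[0,0,-0.27]],[[0,0,0],[0,0,-0.315]],[[0,0,0],[0,0,-0.36]],[[0,0,0],[0,0,-0.405]],[[0,0,0],[0,0,-0.45]]]' | tail -3
python3 -c "
from g import *
st(); to(observe()['position'],R)"
```

```text
-10 -50 150 [-48, 27, 132, 140, 74, -77]
-10 -50 60 [-48, 47, 136, 142, 92, -92]
-10 -50 0 [-48, 59, 135, 141, 102, -99]
-10 35 0 [-39, 53, 121, 151, 85, -87]
-10 35 0 [-47, 59, 135, 142, 100, -98]
-10 35 150 [-47, 28, 131, 141, 73, -77]
0 -50 150 [-54, 28, 130, 124, 77, -71]
0 -50 60 [-54, 46, 133, 126, 89, -89]
0 -50 0 [-54, 57, 133, 126, 96, -98]
0 35 0 [-44, 53, 119, 135, 84, -84]
0 35 0 [-55, 56, 131, 125, 94, -96]
0 35 150 [-55, 28, 128, 123, 76, -70]
8 -50 150 [-57, 28, 126, 113, 79, -67]
8 -50 60 [-57, 45, 129, 115, 87, -85]
8 -50 0 [-57, 56, 129, 115, 92, -94]
8 35 0 [-48, 53, 116, 124, 84, -81]
8 35 0 [-59, 54, 126, 113, 90, -90]
8 35 150 [-59, 29, 123, 111, 79, -64]
15 -50 150 [-59, 29, 123, 104, 82, -63]
15 -50 60 [-59, 44, 125, 106, 87, -80]
15 -50 0 [-59, 54, 125, 106, 90, -90]
15 35 0 [-50, 52, 113, 115, 84, -77]
15 35 0 [-61, 53, 121, 104, 88, -84]
15 35 150 [-61, 30, 118, 102, 83, -59]
ft_force: [-0.2, 0.4, -2.5]
grip_width: 0.0521
gripper_force: 56.6
ft_force: [0.3, 0.1, -2.1]
grip_width: 0.052
gripper_force: 56.6
18.05 rack [-90.6 258.7 341.6] w [0.5108 0.0977 0.3416] q [-35.1  18.7 109.4  86.8  94.1 -17.3] F [ 0.3  0.1 -2.1] grip 0.052 56.620093043893576
row [0.0, 0.0, 0.0] [-0.0004, -0.0001, -0.1158]
```

```bash
cat > pl.py <<'E'
from h import *; from fk import *
yaw=0
t=np.array([1.,0,0]); R=rot(-np.cross(Z,t),t)
def g(x,z,y=0,b=0): return rk(x,y,z)+(.0195-b)*t
E
python3 -m handwheel '[[[0,0,0],[0,0,-0.04]],[[0,0,0],[0,0,-0.08]],[[0,0,0],[0,0,-0.116]],[[0,0,0],[0,0,-0.116]],[[0,0,0],[0,0,-0.116]]]' | tail -3
python3 -c "
from pl import *
st(); to(g(-50,250),R)"
```

```text
ft_force: [-0.1, 0.3, -3.6]
grip_width: 0.0521
gripper_force: 56.6
18.55 rack [-90.6 258.7 341.6] w [0.5108 0.0977 0.3416] q [-35.1  18.7 109.4  86.8  94.1 -37.7] F [-0.1  0.3 -3.6] grip 0.0521 56.605074517428875
row [-0.1805, 0.2865, -0.4402] [-0.3337, 0.0012, -0.0025]
```

```bash
python3 -m handwheel '[[[-0.02,0.03,-0.05],[-0.04,0,0]],[[-0.04,0.06,-0.1],[-0.08,0,0]],[[-0.07,0.1,-0.15],[-0.12,0,0]],[[-0.1,0.14,-0.21],[-0.165,0,0]],[[-0.12,0.18,-0.27],[-0.21,0,0]],[[-0.14,0.22,-0.33],[-0.25,0,0]],[[-0.16,0.25,-0.38],[-0.29,0,0]],[[-0.17,0.27,-0.42],[-0.315,0,0]],[[-0.18,0.285,-0.44],[-0.334,0.001,-0.002]],[[-0.18,0.285,-0.44],[-0.334,0.001,-0.002]]]' | tail -3
python3 -c "
from pl import *
st(); to(g(-50,250),R); to(g(-50,120),R)"
```

```text
ft_force: [0.8, 0.3, -3.0]
grip_width: 0.0522
gripper_force: 56.6
19.55 rack [-31.1   3.1 250.1] w [ 0.5242 -0.1644  0.2501] q [-53.6  26.3 129.1 124.   75.7 -69.6] F [ 0.8  0.3 -3. ] grip 0.0522 56.60795168951154
row [-0.0002, -0.0005, 0.0006] [0.0008, -0.0001, -0.0008]
row [-0.2602, 0.0002, 0.0005] [0.0008, -0.0001, -0.0008]
```

```bash
cat > look.py <<'E'
from h import *
def look(c,r,zs,dz=.005):
    for n in ('top','scene'):
        im,d=get_image(n); P=cloud(n,d)
        for z in zs:
            m=(abs(P[...,2]-z)<dz)&(np.hypot(P[...,0]-c[0],P[...,1]-c[1])<r); q=P[m]
            if len(q)>8:
                k=(q-np.r_[C,0])@np.c_[ux,uy]*1e3; (cx,cy),rr=cv2.minEnclosingCircle(k.astype(np.float32))
                print(n,z,len(q),"rack c",round(cx,1),round(cy,1),"r",round(rr,1),"z",round(np.median(q[:,2]),4),"sd",round(q[:,2].std(),4))
    return im
E
python3 -c "
from look import *
im=look(rk(-50,0,0),.03,(.328,)); cv2.imwrite('pics/s4.png',cv2.resize(im[100:400,100:400,::-1],None,fx=2,fy=2))"
```

```text
top 0.328 522 rack c -48.4 0.1 r 20.1 z 0.3277 sd 0.0014
scene 0.328 278 rack c -48.6 -0.3 r 19.8 z 0.3284 sd 0.0018
```

View pics/s4.png

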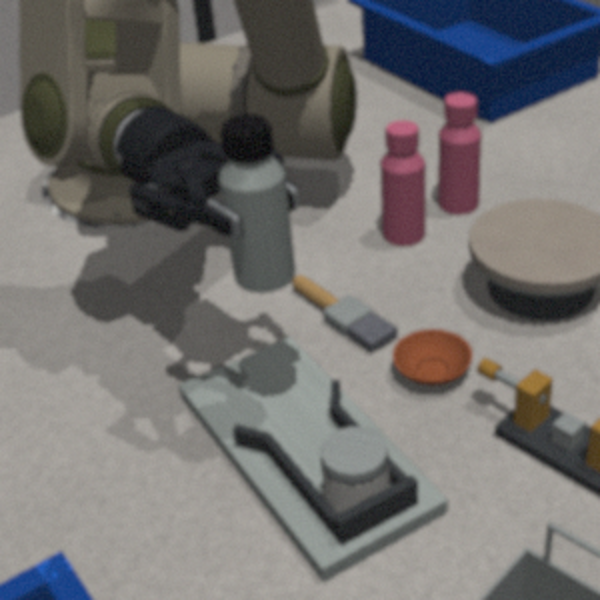

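The bottle is upright in the gripper at (255,215) in the crop, above the apron. The jar is against the stop at (355,465). I'll lower it in steps.

```bash
python3 -m handwheel '[[[-0.04,0,0.0],[0,0,0]],[[-0.1,0,0.0],[0,0,0]],[[-0.16,0,0.0],[0,0,0]],[[-0.22,0,0.0],[0,0,0]],[[-0.26,0,0.0],[0,0,0]],[[-0.28,0,0.0],[0,0,0]],[[-0.29,0,0.0],[0,0,0]],[[-0.3,0,0],[0,0,0]],[[-0.3,0,0],[0,0,0]]]' | tail -3
python3 -c "
from pl import *
st(); to(g(-50,92),R)"
```

```text
ft_force: [-0.5, 0.6, -2.7]
grip_width: 0.0524
gripper_force: 56.6
20.55 rack [-30.9   3.6 100.8] w [ 0.5245 -0.164   0.1008] q [-53.6  55.8 132.7 126.2  95.2 -96.9] F [-0.5  0.6 -2.7] grip 0.0524 56.6150370799005
row [-0.0177, 0.0003, 0.0] [0.0002, -0.0006, 0.0002]
```

```bash
python3 -m handwheel '[[[-0.004,0,0],[0,0,0]],[[-0.008,0,0],[0,0,0]],[[-0.012,0,0],[0,0,0]],[[-0.015,0,0],[0,0,0]],[[-0.015,0,0],[0,0,0]]]' | grep -E "ft|pos"
python3 -m handwheel '[[[-0.002,0,0],[0,0,0]],[[-0.003,0,0],[0,0,0]],[[-0.003,0,0],[0,0,0]]]' | grep -E "ft|pos"
```

```text
position: [0.5243, -0.1639, 0.0931]
ft_force: [-0.6, -0.4, -2.7]
position: [0.5243, -0.1639, 0.0917]
ft_force: [0.5, 0.5, -2.6]
```

```bash
python3 -m handwheel '[[[-0.002,0,0],[0,0,0]],[[-0.003,0,0],[0,0,0]],[[-0.003,0,0],[0,0,0]]]' | grep -E "ft|pos"
```

```text
position: [0.5243, -0.1638, 0.0916]
ft_force: [-1.5, 0.6, 8.4]
```

Contact with the deck. I'll release so the bottle settles standing, then regrip gently for the slide.

```bash
python3 -m handwheel '[[[0.002,0,0],[0,0,0]],[[0.003,0,0],[0,0,0]],[[0.003,0,0],[0,0,0]],[[0.003,0,0],[0,0,0]],[[0.003,0,0],[0,0,0]],[[0.003,0,0],[0,0,0]]]' 0.78
python3 -c "
from look import *
st();look(rk(-48,0,0),.04,(.17,))"
python3 -m handwheel '[[[0,0,0],[0,0,0]],[[0,0,0],[0,0,0]],[[0,0,0],[0,0,0]],[[0,0,0],[0,0,0]],[[0,0,0],[0,0,0]]]' 0 25
python3 -c "
from pl import *
st(); to(g(30,92),R)"
```

```text
time_s: 22.25
position: [0.5243, -0.1639, 0.0917]
tool_rot: [[-0.001, -0.001, 1.0], [0.001, -1.0, -0.001], [1.0, 0.001, 0.001]]
ft_force: [0.4, 0.3, -0.7]
grip_width: 0.0666
gripper_force: 0.0
22.25 rack [-31.    3.6  91.7] w [ 0.5243 -0.1639  0.0917] q [-53.6  57.5 132.6 126.1  96.  -98.2] F [ 0.4  0.3 -0.7] grip 0.0666 0.0
top 0.17 349 rack c -49.9 2.5 r 19.6 z 0.1687 sd 0.0016
scene 0.17 248 rack c -50.0 0.6 r 20.0 z 0.1696 sd 0.0014
time_s: 22.85
position: [0.5243, -0.1638, 0.0917]
tool_rot: [[-0.001, -0.001, 1.0], [0.001, -1.0, -0.001], [1.0, 0.001, 0.001]]
ft_force: [-1.4, 1.4, -0.0]
grip_width: 0.0522
gripper_force: 33.2
22.85 rack [-31.    3.7  91.7] w [ 0.5243 -0.1638  0.0917] q [-53.6  57.5 132.6 126.   96.  -98.2] F [-1.4  1.4 -0. ] grip 0.0522 33.1760735437274
row [0.0004, 0.0288, 0.1579] [0.0003, -0.0004, 0.0002]
```

```bash
python3 -m handwheel '[[[0,0.003,0.012],[0,0,0]],[[0,0.006,0.028],[0,0,0]],[[0,0.009,0.044],[0,0,0]],[[0,0.012,0.06],[0,0,0]],[[0,0.015,0.076],[0,0,0]],[[0,0.0175,0.092],[0,0,0]],[[0,0.02,0.108],[0,0,0]],[[0,0.023,0.124],[0,0,0]],[[0,0.026,0.14],[0,0,0]],[[0,0.0275,0.15],[0,0,0]]]' 
python3 -c "
from pl import *
st(); to(g(30,92),R); to(g(35,92),R)"
```

```text
time_s: 23.85
position: [0.6, -0.1779, 0.0918]
tool_rot: [[-0.001, -0.001, 1.0], [0.001, -1.0, -0.001], [1.0, 0.001, 0.001]]
ft_force: [-2.1, -0.3, -0.6]
grip_width: 0.0526
gripper_force: 33.3
23.85 rack [46.   3.3 91.8] w [ 0.6    -0.1779  0.0918] q [-45.1  53.2 120.3 134.7  85.5 -85.4] F [-2.1 -0.3 -0.6] grip 0.0526 33.34129490889609
row [0.0003, 0.0008, 0.0064] [0.0003, -0.0004, 0.0003]
row [0.0003, 0.0026, 0.0162] [0.0003, -0.0004, 0.0003]
```

```bash
python3 -m handwheel '[[[0,0.001,0.004],[0,0,0]],[[0,0.002,0.009],[0,0,0]],[[0,0.002,0.012],[0,0,0]],[[0,0.002,0.012],[0,0,0]]]' | grep -E "ft|pos"
python3 -m handwheel '[[[0,0,0.002],[0,0,0]],[[0,0,0.004],[0,0,0]],[[0,0,0.004],[0,0,0]]]' | grep -E "ft|pos"
```

```text
position: [0.6054, -0.1788, 0.0918]
ft_force: [-1.4, 0.0, 0.8]
position: [0.6074, -0.1789, 0.0918]
ft_force: [0.1, -0.5, 0.6]
```

```bash
python3 -m handwheel '[[[0,0,0.002],[0,0,0]],[[0,0,0.003],[0,0,0]],[[0,0,0.003],[0,0,0]]]' | grep -E "ft|pos"
python3 -c "
from pl import *
st(); to(g(35,92),R)"
```

```text
position: [0.6084, -0.1787, 0.0919]
ft_force: [-8.4, 0.2, 3.3]
24.85 rack [54.4  4.  91.9] w [ 0.6084 -0.1787  0.0919] q [-44.3  53.  119.  135.5  84.3 -84.4] F [-8.4  0.2  3.3] grip 0.0521 34.0958939306438
row [0.0001, 0.0009, -0.0006] [0.0005, -0.0003, -0.0]
```

Contact is where expected (about 8 N). I'll release, then check before retreating.

```bash
python3 -m handwheel '[[[0,0,0],[0,0,0]],[[0,0,0],[0,0,0]],[[0,0,0],[0,0,0]],[[0,0,0],[0,0,0]],[[0,0,0],[0,0,0]],[[0,0,0],[0,0,0]]]' 1 | grep -E "ft|grip"
python3 -c "
from look import *
st();look(rk(35,0,0),.04,(.17,));look(rk(91,0,0),.05,(.08,))"
```

```text
ft_force: [0.1, 0.5, 0.0]
grip_width: 0.085
gripper_force: 0.0
25.45 rack [54.8  4.  91.8] w [ 0.6088 -0.1788  0.0918] q [-44.3  53.  118.9 135.5  84.3 -84.4] F [0.1 0.5 0. ] grip 0.085 0.0
top 0.17 23 rack c 45.7 10.7 r 11.2 z 0.1679 sd 0.0014
scene 0.17 299 rack c 33.7 1.3 r 20.4 z 0.1696 sd 0.0014
top 0.08 538 rack c 91.6 1.4 r 28.5 z 0.079 sd 0.0017
scene 0.08 774 rack c 82.2 -6.4 r 38.8 z 0.0798 sd 0.0016
```

```bash
python3 -m handwheel '[[[0,0,-0.02],[0,0,0]],[[0,0,-0.05],[0,0,0]],[[0,0,-0.08],[0,0,0]],[[0,0,-0.11],[0,0,0]],[[0,0,-0.14],[0,0,0]],[[0,0,-0.16],[0,0,0]],[[0.05,0,-0.17],[0,0,0]],[[0.12,0,-0.17],[0,0,0]],[[0.2,0,-0.17],[0,0,0]],[[0.28,0,-0.17],[0,0,0]]]' | grep -E "ft|pos"
python3 -c "
from look import *
st();im=look(rk(35,0,0),.035,(.17,));look(rk(95,0,0),.045,(.08,))
cv2.imwrite('pics/s5.png',cv2.resize(im[200:400,150:450,::-1],None,fx=2.6,fy=2.6,interpolation=cv2.INTER_CUBIC))"
```

```text
position: [0.5229, -0.1785, 0.2327]
ft_force: [0.2, -0.4, 0.5]
26.65 rack [-29.9 -11.  232.7] w [ 0.5229 -0.1785  0.2327] q [-55.4  29.7 129.1 122.8  78.1 -72.2] F [ 0.2 -0.4  0.5] grip 0.0852 0.0
top 0.17 339 rack c 34.1 1.9 r 19.7 z 0.1689 sd 0.0017
scene 0.17 297 rack c 35.0 0.7 r 19.8 z 0.1696 sd 0.0015
top 0.08 547 rack c 91.4 1.2 r 28.6 z 0.079 sd 0.0018
scene 0.08 749 rack c 84.5 0.4 r 35.4 z 0.0798 sd 0.0015
```

View pics/s5.png

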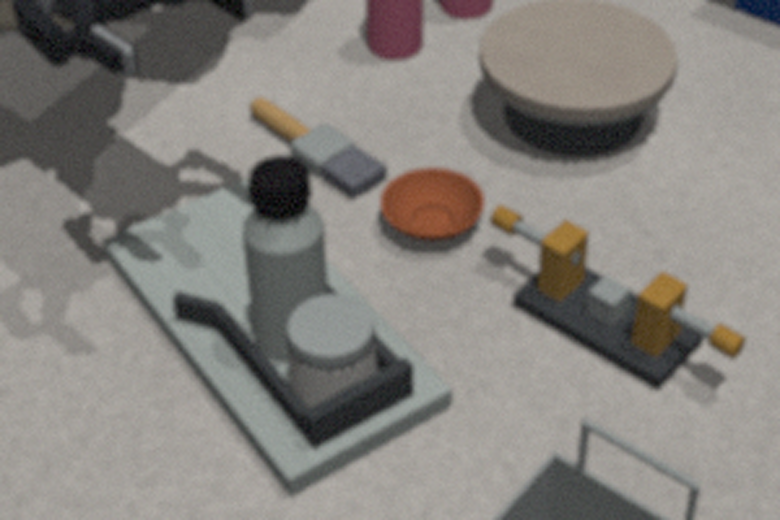

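The final view shows the bottle upright at (285,260), touching or nearly touching the jar at (330,350), which is against the stop. The bystanders have not moved. I'll check the gap more precisely.

```bash
python3 - <<'E'
from h import *
f=lambda v,c,r: np.hypot(v[:,0]-c[0],v[:,1]-c[1])
from scipy.optimize import least_squares
for n in ('top','scene'):
    D=np.stack([get_image(n)[1] for _ in range(4)]); P=cloud(n,np.median(D,0))
    k=(P-np.r_[C,0])@np.c_[ux,uy]*1e3
    for nm,z,c,R,xm in (("cap",.1695,(35,0),19,0),("lid",.0795,(91,0),29,64.5)):
        m=(abs(P[...,2]-z)<.004)&(np.hypot(k[...,0]-c[0],k[...,1]-c[1])<R+8)&(k[...,0]>xm)
        cn,_=cv2.findContours(m.astype(np.uint8),0,cv2.CHAIN_APPROX_NONE); b=max(cn,key=len)[:,0]; q=k[b[:,1],b[:,0]]
        if nm=="lid": q=q[q[:,0]>70]
        r=least_squares(lambda v:np.hypot(q[:,0]-v[0],q[:,1]-v[1])-v[2],[*c,R]); print(n,nm,r.x.round(2))
    im=get_image(n)[0]
    # side profile of body below shoulder, scene only
E
```

```text
top cap [34.04  2.36 18.08]
top lid [94.1   1.88 25.56]
scene cap [34.43  0.88 17.99]
scene lid [90.86 -0.4  27.5 ]
```

```bash
python3 -c "
from h import *
st(); print(close_job())"
```

```text
27.35 rack [-29.  -11.  231.2] w [ 0.5237 -0.1786  0.2312] q [-55.3  30.  129.  122.9  78.2 -72.4] F [-0.  -0.4  0.5] grip 0.0856 0.0
the job is handed in; nothing more can be done
None
```

Job handed in at 27.4 s: the jar is against the end stop; the bottle, held inverted for over 1 s, was slid in while gripped until I felt jar contact (about 8 N) and now stands upright behind it; after release the cameras agree with touching only to about 1 mm, and the bystanders look unmoved.

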